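Dock the battery pack and switch on its charger

TASK

With the fingertips, push the heavy blue battery pack along the bench into its charging dock: push low on its black bumper so that it slides upright and does not tip, until it is fully home and the orange-tipped spring catch has snapped shut behind it. Then press down the green-marked end of the rocker switch on the dock's charger, and come clear. Do not lift or carry the pack or touch its carrying handle, do not switch on before the pack is home, and leave the bottle, tins and pliers where they are.

Things in the scene. Friction and masses are not known exactly. Their poses are not given: they have to be found in the camera images.
- pack: battery pack, loose, 0.65 to 0.95 kg: blue case 60 (x) x 84 (y) mm, top at 101 mm, on a wider black rubber bumper. Origin: on its underside at bench level, under the case's centre; z up, +x = the face that goes into the dock first. It slides on two skids (x -40 to +28 mm), friction 0.48 to 0.72: a push higher than about 40 mm can tip it.
- pack_heel (a point): the place to push: middle of the bumper's flat heel, at pack x = -42, y = 0 mm, height 18 mm. The bumper is 90 mm wide (y), 3 to 32 mm high and reaches from x = -42 to +31 mm. The heel stands 12 mm proud of the case above it (case face at x = -30 mm); a dial on the case, 50 to 70 mm high, reaches to x = -40 mm.
- pack_handle: black carrying handle on top of the pack, a bar 60 mm long in y, its top at 119 mm height; origin = the pack's origin. Not to be touched.
- dock: charging dock, fixed to the bench. Origin on the bench exactly where the pack's origin lies when fully home, axes as the pack's then; +x = the way in. Bay 95 mm wide (y -47.5 to +48 mm) from x = -46 mm to the back stop (42 mm high, face at x = +32 mm; a sprung contact block in it stands 7 mm proud and yields at about 1.5 N). Guide at the -y side 34 mm high.
- dock_mouth (a point): middle of the dock's mouth on the bench, at dock x = -106, y = 0 mm. At the +y side a guide 30 mm high flares from y = 47 mm at x = -44 to y = 60 mm at the mouth; behind it the grey charger housing, x -46 to +46, y 48 to 98 mm, 66 mm high, bounds the bay. At the -y side the slanting catch is the flare.
- catch (a joint): spring catch of the dock, rad: 0 = swung in (shut), up to 0.13 pushed outwards. A 61 mm steel strut, 8 to 26 mm high, on an upright pin at dock x = -104, y = -63 mm, slanting into the bay. The entering pack pushes it aside by itself (about 2 N); it springs in behind the heel once the pack's origin is within about 4 mm of the dock's.
- catch_nose (a point): inner corner of the catch's orange nose, 17 mm high; at dock x = -47, y = -39 mm when shut. Fingers pushing the heel must stay within y = -35 to +42 mm there, or they hold the catch open.
- rocker (a joint): rocker switch on top of the charger housing, rad: 0 = off (green-marked end stands high), 0.4 = on (that end down); stays where it is left. Black paddle 50 mm long (dock x) x 26 mm wide, pivot at x = 6, y = 72 mm of the dock frame, 70 mm height. Needs about 2 to 3 N at its end.
- rocker_on (a point): centre of the green mark on the paddle's top, 17 mm from the pivot towards dock +x; 77 mm high when off, about 7 mm lower (70.5 mm) when fully on. The place to press straight down. The housing's top below it is at 66 mm.
- flux_bottle: amber flux bottle with black cap, 39 mm across, 82 mm high, loose; origin centre of its foot. Leave it alone.
- solder_tin: round white solder tin, 49 mm across, 20 mm high, loose; origin centre of its foot. Leave it alone.
- hinged_tin: red tin box 70 x 95 x 28 mm, loose; origin centre of its foot. Leave it alone.
- pliers_red: pliers with red handles lying on the bench, 46 x 124 x 10 mm (length along y), loose; origin centre of its underside. Leave them alone.

How it is judged:
By the outcome, as a careful person would: the job done as asked, in the order asked, and still so for the second after the job is handed in, with the robot touching nothing.
It also fails if it takes over 48 s, if anything falls off the work surface, if the arm or the gripper's body presses on something with over 40 N, if the wrist force passes 120 N, or if a joint passes its speed limit or range.

ROBOT

A 6-joint arm with a two-finger parallel gripper is mounted at the origin on a cart in front of the work surface, level with it; the furniture and walls round the work are solid. World frame = base frame: x ahead of the robot, y to its left, z up, the work surface at z = 0. Lengths are in mm, angles in rad, forces in N, time in s.
With the tool pointing down it reaches from about 400 to 925 mm from the base axis. Payload 12.5 kg.
Tool frame: the origin (TCP) lies midway between the tips of the shut fingers; the grasp point (between the pads) lies 19 mm behind it; z points along the fingers, y is the line along which they close (so a half turn about z gives the same grasp; the last joint's range is limited). The gripper opens to 95 mm and grips with 3 to 60 N. Pads are 20 mm wide; open, the fingers measure 119 mm over their backs; the gripper's body (75 mm by 180 mm) begins 59 mm behind the grasp point.
Start: joints at [-1.378, 0.491, 1.559, -0, 1.092, -0.106], TCP at [184.006, -597.318, 214.661] pointing down, gripper open.
Joint ranges: [-3.1, 3.1], [-0.84, 2.19], [0.05, 2.79], [-1.13, 4.28], [0.06, 2.93], [-2.69, 2.69]. Speed limits (rad/s): [2.22, 2.22, 2.79, 3.14, 3.14, 3.14].

INTERFACE

Orientations are given as [roll, pitch, yaw] about the fixed x, y, z axes, in that order (R = Rz(yaw) Ry(pitch) Rx(roll)).
In Python, from cell import env gives the robot as it stands.
- The arm moves only by the tool arm_command, never from a script. Its argument "targets" is a list of rows, each a list of 5 numbers: the shift along the tool's x, y, z in mm, then the turn about the tool's z in degrees, then the opening, from 0 (shut) to 1 (fully open). In form: [[tx, ty, tz, roll, fingers], ...]. A call has 1 to 5 rows; each row is the pose to reach, as a shift and turn from the pose commanded when the call began, along the tool's axes at that moment; what a row does not reach only later rows make up. A row lasts 1/10 s, in which the tool goes at most 50 mm and 8.59 degrees, less where a joint would pass 70% of its speed; a pose out of reach is approached as far as the arm can. A call with a gripper value outside its range is refused whole. The fingers move at their own pace and stop on an object; the grip force is fixed at half the most. Time passes only in rows, so rows that repeat a pose let the fingers close. It gives the time, the measured TCP pose, the force, the opening and the grip force at its end, in the units of the state.
- env.state(): the state, without advancing time (a new reading comes with each control period).
- env.read_camera(name): name is "scene" or "top" or "wrist"; returns a dict with "frame" (384x512x3 uint8, red, green, blue), "vertical_fov" (degrees; the focal length in pixels is half the picture's height over the tangent of half this angle, whatever the lens; pixels are square), "cx", "cy" (the principal point, pixels), "world_from_camera" (4x4, takes a point from camera to world coordinates); the wrist camera has in their place "hand_eye" (4x4, takes a point from camera to tool coordinates, whose origin is the TCP and whose axes are the flange's). Camera axes: x right, y down, z forward; pixel columns grow to the right and rows downward; lengths in mm; the calibration is good to about 2 mm. A picture is of the moment at which its call begins: read the wrist's pose just before it. There is no depth.
- env.job_done(): hands the job in; it is judged then, once.
The state is a dict: "t": time; "joints": joint angles; "qvel": joint speeds; "tau": joint torques, N m; "eef_pos": TCP position; "tcp_rot": TCP orientation; "ft_force": force on the tool from outside, world axes, zero at the start; "moment": the same for the moment, N m; "opening": opening from 0.0 (shut) to 1.0 (fully open); "grip_force": force on a finger pad.
Only numpy, scipy, OpenCV 4.12 (cv2) and the standard library are available. Lean on these libraries where they do the work, as an engineer would, in place of code of your own. Each camera call takes 0.05 s, during which the arm holds its last target. There are 200 camera calls.

## Working session

There is one attempt and no reset: what is moved stays moved. The work goes in short steps, Python scripts to look and compute and a tool call to move; the robot and the scene stay as the last step left them, time stands still between calls to the robot, and variables do not carry over. Pictures are saved under pics/ and viewed, at most 10 in all, crops included, and the job is handed in when it is done.

Besides the shell and the picture viewer there is one more tool, called after "Emit:" as name(argument=value, ...) on one line, values as JSON. arm_command: Moves the arm, as the interface text tells. Its arguments: {"type":"object","properties":{"targets":{"type":"array","items":{"type":"array","items":{"type":"number"}}}},"required":["targets"]}

```bash
mkdir -p pics; ls; python3 - <<'E'
from cell import env
import cv2,pickle
s=env.state();print({k:s[k] for k in('t','eef_pos','tcp_rot','opening','ft_force')})
d={n:env.read_camera(n) for n in('scene','top')}
pickle.dump(d,open('cam.pkl','wb'))
for n in d:
    cv2.imwrite(f'pics/{n}0.png',d[n]['frame'][...,::-1]);print(n,d[n]['vertical_fov'],d[n]['cx'],d[n]['cy'],d[n]['world_from_camera'].round(3).tolist())
E
```

```text
pics
{'t': 0.0, 'eef_pos': array([ 183.93927238, -597.04484639,  214.04328402]), 'tcp_rot': array([-3.14041428e+00, -1.32004258e-04,  2.98766121e-01]), 'opening': 1.0028622431815561, 'ft_force': array([-0.73098283, -0.06952936, -0.26660777])}
scene 55.68755373762346 257.7685961117063 194.83294998881593 [[0.544, -0.374, 0.751, -107.088], [-0.839, -0.244, 0.487, -734.973], [0.001, -0.895, -0.447, 450.365], [0.0, 0.0, 0.0, 1.0]]
top 52.425197950398854 253.73816192364646 185.47752310634294 [[-0.009, -0.992, 0.128, 392.895], [-1.0, 0.008, -0.003, -308.417], [0.002, -0.128, -0.992, 916.33], [0.0, 0.0, 0.0, 1.0]]
```

View pics/scene0.png

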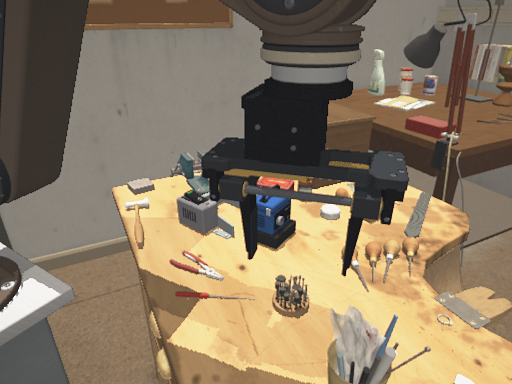

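View pics/top0.png

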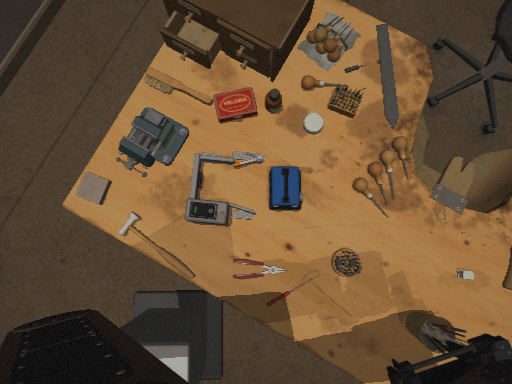

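The top view shows the pack at about (285,188) and the dock at (185–265,150–225). The charger is at (208,211), the bay opens to the image right, and the catch is near (248,158). I'll enlarge this area.

```bash
python3 - <<'E'
import cv2,pickle
d=pickle.load(open('cam.pkl','rb'))
f=d['top']['frame'][135:240,170:315,::-1]
cv2.imwrite('pics/topc.png',cv2.resize(f,None,fx=5.5,fy=5.5,interpolation=cv2.INTER_CUBIC))
E
```

```text
(no output)
```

View pics/topc.png

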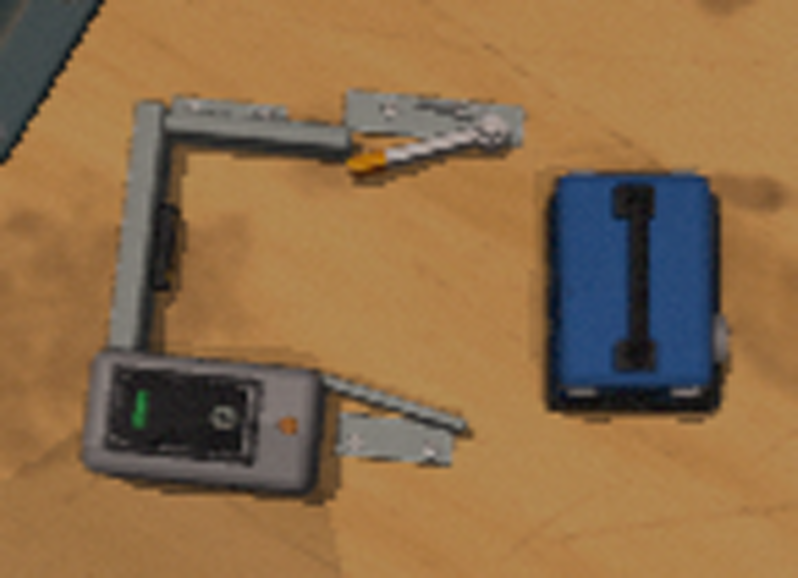

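The enlarged crop shows these points:
- Orange nose at crop (367,165), pin at (492,130).
- Green mark at (140,408), paddle at (110–262, 367–460).
- Back stop's inner top edge from about (163,125) to (150,350).
- Pack's blue top at (555–718, 175–388), with its dial on the right. The heel is therefore on the right and the way in is world +y.

```bash
cat > h.py <<'E'
import numpy as np,cv2
from scipy.optimize import least_squares
def ray(c,uv,T=None):
    T=c['world_from_camera'] if T is None else T
    f=c['frame'].shape[0]/2/np.tan(np.radians(c['vertical_fov']/2))
    uv=np.atleast_2d(uv).astype(float)
    d=np.c_[(uv[:,0]-c['cx'])/f,(uv[:,1]-c['cy'])/f,np.ones(len(uv))]@T[:3,:3].T
    return T[:3,3],d
def plane(c,uv,z,T=None):
    o,d=ray(c,uv,T); z=np.broadcast_to(z,len(d))
    return o+d*((z-o[2])/d[:,2])[:,None]
def mask(c,lo,hi,roi):
    h=cv2.cvtColor(c['frame'],cv2.COLOR_RGB2HSV);m=cv2.inRange(h,lo,hi)
    k=np.zeros_like(m);u0,v0,u1,v1=roi;k[v0:v1,u0:u1]=m[v0:v1,u0:u1];return k
def cen(m):
    M=cv2.moments(m,True);return np.array([M['m10'],M['m01']])/M['m00']
def fit2d(local,world):
    f=lambda p:(np.c_[p[0]+np.cos(p[2])*local[:,0]-np.sin(p[2])*local[:,1],p[1]+np.sin(p[2])*local[:,0]+np.cos(p[2])*local[:,1]]-world[:,:2]).ravel()
    r=least_squares(f,[300,-250,1.57],loss='soft_l1');return r.x,r.fun.reshape(-1,2)
E
python3 - <<'E'
import pickle;from h import *
c=pickle.load(open('cam.pkl','rb'))['top']
m=mask(c,(100,100,50),(125,255,255),(262,160,310,215))
k=max(cv2.findContours(m,cv2.RETR_EXTERNAL,cv2.CHAIN_APPROX_NONE)[0],key=cv2.contourArea)
r=cv2.minAreaRect(k);b=cv2.boxPoints(r);P=plane(c,b,101);print('pack box',b.round(1).tolist(),P[:,:2].round(1).tolist(),P.mean(0)[:2])
g=cen(mask(c,(40,100,60),(85,255,255),(185,195,220,222)));o=cen(mask(c,(12,170,120),(25,255,255),(230,158,245,170)))
print('green',g,'orange',o)
px=lambda u,v:[170+(u+.5)/5.5-.5,135+(v+.5)/5.5-.5]
uv=np.array([g,px(186,413),px(492,130),px(350,176),px(163,125),px(150,350),px(350,131)])
z=[77,72,28,26,42,42,34]
W=plane(c,uv,z);L=np.array([[22.6,72],[6,72],[-104,-63],[-47,-39],[32,-47.5],[32,48],[-46,-47.5]],float)
p,res=fit2d(L,W);print(W[:,:2].round(1).tolist());print(p,res.round(1).tolist())
E
```

```text
pack box [[271.0, 167.0], [299.0, 167.0], [299.0, 205.0], [271.0, 205.0]] [[537.1, -347.9], [536.6, -407.3], [455.8, -405.4], [456.3, -346.7]] [ 496.46336632 -376.80217854]
green [195.13333333 209.06666667] orange [236.15 163.75]
[[450.8, -184.4], [449.7, -201.6], [570.8, -324.0], [552.0, -264.0], [571.3, -187.3], [477.6, -182.9], [569.7, -264.5]]
[ 520.55504646 -214.31937618    1.46904946] [[0.4, -0.1], [-0.1, 0.5], [1.8, -0.2], [2.6, -1.0], [-0.2, -0.0], [-1.6, 5.2], [-6.6, -0.5]]
```

Rough poses: the pack is at (496.5,-377) with yaw about 90°. The dock is at (520.5,-214) with yaw about 84°. I'm moving behind the heel, staying high for now.

Emit:
arm_command(targets=[[40, -5, 0, -8, 0.47], [80, -10, 0, -16, 0.47], [120, -14, 0, -24, 0.47], [160, -18, 0, -32, 0.47], [200, -22, 0, -40, 0.47]])

```text
t: 0.6
eef_pos: [370.0, -516.5, 214.4]
tcp_rot: [-3.141, -0.0, 1.003]
ft_force: [0.6, 0.3, -0.4]
opening: 0.636
grip_force: 0.0
```

```bash
cat > g.py <<'E'
from cell import env
from h import *
from scipy.spatial.transform import Rotation as Ro
def go(x,y,z,yaw):
    s=env.state();R=Ro.from_euler('xyz',s['tcp_rot']).as_matrix()
    d=R.T@(np.array([x,y,z])-s['eef_pos'])
    print('t',round(s['t'],2),s['eef_pos'].round(1),s['tcp_rot'].round(3),s['ft_force'].round(1),round(s['opening'],2));print('shift',d.round(1),'roll',round(np.degrees(s['tcp_rot'][2]-yaw),2))
E
python3 -c "
from g import *
go(490,-465,140,1.469)"
```

```text
t 0.6 [ 370.  -516.5  214.4] [-3.141 -0.     1.003] [ 0.6  0.3 -0.4] 0.64
shift [108.   73.5  74.4] roll -26.72
```

Emit:
arm_command(targets=[[27, 18, 0, -8, 0.47], [54, 37, 10, -16, 0.47], [81, 55, 30, -24, 0.47], [108, 73, 54, -27, 0.47], [108, 73, 64, -27, 0.47]])

```text
t: 1.1
eef_pos: [490.9, -463.8, 147.9]
tcp_rot: [-3.14, -0.002, 1.473]
ft_force: [0.6, 1.1, 0.1]
opening: 0.47
grip_force: 0.0
```

```bash
python3 - <<'E'
from g import *;import pickle
go(490,-465,60,1.469)
s=env.state();w=env.read_camera('wrist');t=env.read_camera('top')
pickle.dump((s,w,t),open('w1.pkl','wb'));print(w['hand_eye'].round(2).tolist())
cv2.imwrite('pics/w1.png',w['frame'][...,::-1])
E
```

```text
t 1.1 [ 490.9 -463.8  147.9] [-3.140e+00 -2.000e-03  1.473e+00] [0.6 1.1 0.1] 0.47
shift [-1.5 -0.7 87.9] roll 0.22
[[-0.0, -0.97, -0.25, 72.4], [1.0, -0.0, 0.0, 0.03], [-0.0, -0.25, 0.97, -170.49], [0.0, 0.0, 0.0, 1.0]]
```

View pics/w1.png

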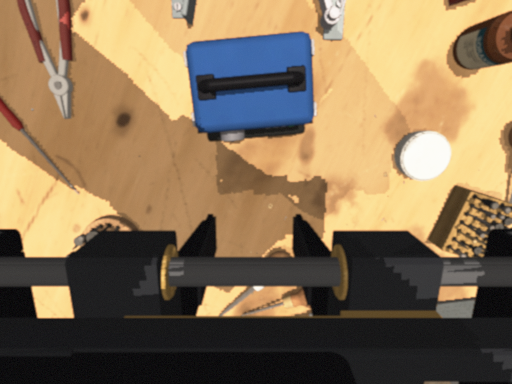

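The wrist view shows the blue case at about (188–313, 33–133), turned roughly 5° from the tool. The heel is at (208–303,~134) and the fingertips at (212,215) and (298,215). I'll measure the pack's yaw here.

```bash
python3 - <<'E'
from g import *;import pickle
s,w,t=pickle.load(open('w1.pkl','rb'))
T=np.eye(4);T[:3,:3]=Ro.from_euler('xyz',s['tcp_rot']).as_matrix();T[:3,3]=s['eef_pos'];T=T@w['hand_eye']
print(T[:3,3])
m=mask(w,(105,120,90),(125,255,255),(170,20,330,150))
m=cv2.morphologyEx(m,cv2.MORPH_CLOSE,np.ones((25,25)))
k=max(cv2.findContours(m,cv2.RETR_EXTERNAL,cv2.CHAIN_APPROX_NONE)[0],key=cv2.contourArea)
P=plane(w,k[:,0],101,T)[:,:2].astype(np.float32);r=cv2.minAreaRect(P);print('wrist',r)
m=mask(t,(100,100,50),(125,255,255),(262,160,310,215))
k=max(cv2.findContours(m,cv2.RETR_EXTERNAL,cv2.CHAIN_APPROX_NONE)[0],key=cv2.contourArea)
P=plane(t,k[:,0],101)[:,:2].astype(np.float32);print('top',cv2.minAreaRect(P))
print('heel ends',plane(w,[[208,138],[303,130]],32,T)[:,:2])
# catch pin in wrist view
print('pin',plane(w,[[333,17]],28,T))
E
```

```text
[ 498.30447239 -392.18530996  318.54662394]
wrist ((497.78021240234375, -375.4792175292969), (57.1035270690918, 80.06301879882812), 89.34236145019531)
top ((526.6647338867188, -353.75970458984375), (19.345949172973633, 43.8292121887207), 48.98490905761719)
heel ends [[ 453.69654058 -413.21074487]
 [ 540.60042198 -414.5091459 ]]
pin [[ 571.96396229 -323.30847327   28.        ]]
```

The pack is at (497.5,-376) with yaw about 89.2°. The tool is already on the dock axis at y ≈ +4, so I'll descend to z ≈ 27. At that height the gripper body clears the case top and the tips meet the bumper.

Emit:
arm_command(targets=[[0, 0, 40, 0, 0.47], [0, 0, 80, 0, 0.47], [0, 0, 110, 0, 0.47], [0, 0, 121, 0, 0.47], [0, 0, 121, 0, 0.47]])

```text
t: 1.7
eef_pos: [487.7, -466.8, 29.3]
tcp_rot: [-3.141, -0.001, 1.467]
ft_force: [-0.3, -0.7, -0.2]
opening: 0.472
grip_force: 0.0
```

Emit:
arm_command(targets=[[8, 0, 0, 0, 0.47], [15, 0, 0, 0, 0.47], [22, 0, 0, 0, 0.47], [28, 0, 0, 0, 0.47], [32, 0, 0, 0, 0.47]])

```text
t: 2.2
eef_pos: [492.2, -433.8, 30.2]
tcp_rot: [3.141, 0.0, 1.469]
ft_force: [-0.1, -0.4, -0.7]
opening: 0.471
grip_force: 0.0
```

```bash
python3 - <<'E'
from g import *
go(495,-420,27,1.469)
c=env.read_camera('scene');cv2.imwrite('pics/s1.png',cv2.resize(c['frame'][150:290,140:340,::-1],None,fx=4,fy=4,interpolation=cv2.INTER_CUBIC))
E
```

```text
t 2.2 [ 492.2 -433.8   30.2] [3.141 0.    1.469] [-0.1 -0.4 -0.7] 0.47
shift [14.   1.4  3.2] roll -0.02
```

View pics/s1.png

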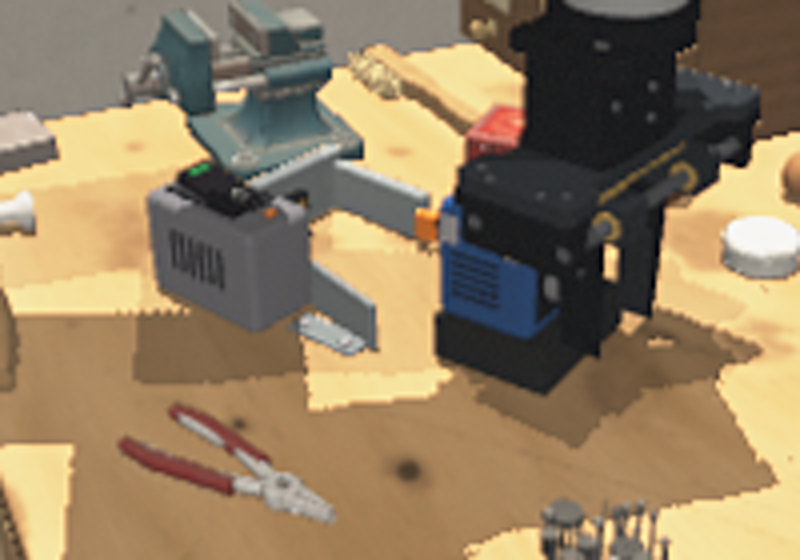

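The scene view shows the fingers just short of the heel and the body above the case, with nothing else in contact. I'll lower 3 mm and start a slow push.

Emit:
arm_command(targets=[[0, 0, 3, 0, 0.47], [4, 0, 3, 0, 0.47], [8, 0, 3, 0, 0.47], [11, 0, 3, 0, 0.47], [14, 0, 3, 0, 0.47]])

```text
t: 2.75
eef_pos: [493.2, -420.4, 26.5]
tcp_rot: [-3.141, 0.0, 1.468]
ft_force: [-2.1, -2.6, -2.8]
opening: 0.471
grip_force: 1.4
```

Emit:
arm_command(targets=[[4, 0, 0, 0, 0.47], [8, 0, 0, 0, 0.47], [12, 0, 0, 0, 0.47], [16, 0, 0, 0, 0.47], [20, 0, 0, 0, 0.47]])

```text
t: 3.25
eef_pos: [495.5, -400.4, 26.7]
tcp_rot: [3.141, 0.0, 1.468]
ft_force: [-1.0, -4.0, -1.2]
opening: 0.466
grip_force: 1.7
```

```bash
cat > look.py <<'E'
from g import *
import sys
go(510,-260,27,1.469)
s=env.state();w=env.read_camera('wrist')
T=np.eye(4);T[:3,:3]=Ro.from_euler('xyz',s['tcp_rot']).as_matrix();T[:3,3]=s['eef_pos'];T=T@w['hand_eye']
m=mask(w,(105,120,70),(125,255,255),(0,0,512,230))
m=cv2.morphologyEx(m,cv2.MORPH_CLOSE,np.ones((25,25)))
k=max(cv2.findContours(m,cv2.RETR_EXTERNAL,cv2.CHAIN_APPROX_NONE)[0],key=cv2.contourArea)
P=plane(w,k[:,0],101,T)[:,:2].astype(np.float32);r=cv2.minAreaRect(P);print('pack',r)
D=np.array([520.5,-214.3]);a=1.469;R=np.array([[np.cos(a),np.sin(a)],[-np.sin(a),np.cos(a)]])
print('dock frame: pack',R@(np.array(r[0])-D),'tcp',R@(s['eef_pos'][:2]-D))
cv2.imwrite('pics/'+sys.argv[1],w['frame'][...,::-1])
E
python3 look.py w2.png
```

```text
t 3.25 [ 495.5 -400.4   26.7] [3.141 0.    1.468] [-1.  -4.  -1.2] 0.47
shift [ 1.411e+02  1.000e-01 -3.000e-01] roll -0.04
pack ((504.7644958496094, -341.6051025390625), (51.129581451416016, 78.7947006225586), 84.09674835205078)
dock frame: pack [-128.24512436    2.71722318] tcp [-187.64613585    5.96222265]
```

View pics/w2.png

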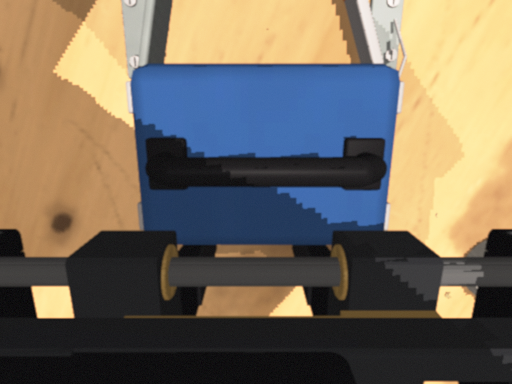

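The wrist view shows the pack square (yaw 84.1°), centred and upright, about to enter the mouth. The flares are at (150,30) and (360,30). I'll keep pushing with a slight shift in tool +y.

Emit:
arm_command(targets=[[8, 0, 0, 0, 0.47], [16, 0.5, 0, 0, 0.47], [24, 1, 0, 0, 0.47], [32, 1.5, 0, 0, 0.47], [40, 2, 0, 0, 0.47]])

```text
t: 3.8
eef_pos: [501.6, -360.4, 26.7]
tcp_rot: [-3.142, 0.0, 1.468]
ft_force: [-1.8, -5.0, -0.0]
opening: 0.472
grip_force: 2.7
```

Emit:
arm_command(targets=[[8, 0, 0, 0, 0.47], [16, 0, 0, 0, 0.47], [24, 0, 0, 0, 0.47], [32, 0, 0, 0, 0.47], [40, 0, 0, 0, 0.47]])

```text
t: 4.3
eef_pos: [505.3, -320.7, 26.6]
tcp_rot: [-3.141, 0.0, 1.468]
ft_force: [-2.6, -4.9, -1.2]
opening: 0.469
grip_force: 2.4
```

```bash
python3 look.py w3.png
```

```text
t 4.3 [ 505.3 -320.7   26.6] [-3.141  0.     1.468] [-2.6 -4.9 -1.2] 0.47
shift [60.8 -1.6 -0.4] roll -0.03
pack ((514.561279296875, -261.908447265625), (51.09252166748047, 79.00318908691406), 84.13538360595703)
dock frame: pack [-47.96548553   1.06997797] tcp [-107.3530752     4.27797658]
```

View pics/w3.png

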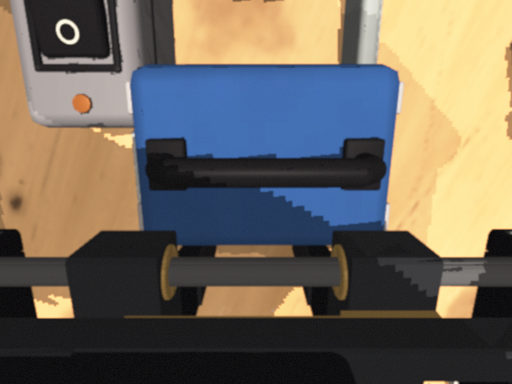

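The pack is entering the bay straight, with the charger at left (30–145, 0–125) and about 55 mm to go. Next I'll push 45 mm, then finish in small steps while watching the force.

Emit:
arm_command(targets=[[8, 0, 0, 0, 0.47], [16, 0, 0, 0, 0.47], [24, 0, 0, 0, 0.47], [32, 0, 0, 0, 0.47], [40, 0, 0, 0, 0.47]])

```text
t: 4.85
eef_pos: [509.4, -281.1, 26.6]
tcp_rot: [-3.141, 0.0, 1.468]
ft_force: [-3.3, -4.7, -0.5]
opening: 0.467
grip_force: 2.4
```

Emit:
arm_command(targets=[[2, 0, 0, 0, 0.47], [4, 0, 0, 0, 0.47], [6, 0, 0, 0, 0.47], [8, 0, 0, 0, 0.47], [10, 0, 0, 0, 0.47]])

```text
t: 5.35
eef_pos: [510.5, -271.8, 26.6]
tcp_rot: [-3.141, 0.0, 1.468]
ft_force: [-4.1, -6.3, 0.3]
opening: 0.47
grip_force: 2.8
```

Emit:
arm_command(targets=[[1, 0, 0, 0, 0.47], [2, 0, 0, 0, 0.47], [3, 0, 0, 0, 0.47], [3, 0, 0, 0, 0.47]])

```text
t: 5.75
eef_pos: [511.0, -268.9, 26.7]
tcp_rot: [3.141, 0.0, 1.468]
ft_force: [-1.9, -3.8, -0.6]
opening: 0.473
grip_force: 2.2
```

Emit:
arm_command(targets=[[1, 0, 0, 0, 0.47], [2, 0, 0, 0, 0.47], [2, 0, 0, 0, 0.47]])

```text
t: 6.05
eef_pos: [511.3, -266.6, 26.7]
tcp_rot: [3.141, 0.0, 1.468]
ft_force: [-1.6, -5.3, -1.8]
opening: 0.468
grip_force: 2.3
```

Emit:
arm_command(targets=[[1, 0, 0, 0, 0.47], [2, 0, 0, 0, 0.47], [2, 0, 0, 0, 0.47]])

```text
t: 6.35
eef_pos: [511.3, -265.2, 26.7]
tcp_rot: [3.141, 0.001, 1.468]
ft_force: [-2.8, -9.0, -1.3]
opening: 0.471
grip_force: 4.7
```

Emit:
arm_command(targets=[[1, 0, 0, 0, 0.47], [2, 0, 0, 0, 0.47], [2, 0, 0, 0, 0.47]])

```text
t: 6.65
eef_pos: [511.4, -264.9, 26.8]
tcp_rot: [3.141, 0.003, 1.469]
ft_force: [-8.2, -20.0, -2.6]
opening: 0.471
grip_force: 10.6
```

The pack is against the hard stop, with 20 N and no more motion. I'll back off, raise, and look at the catch and rocker.

Emit:
arm_command(targets=[[-10, 0, 0, 0, 0.47], [-25, 0, 0, 0, 0.47], [-40, 0, 0, 0, 0.47], [-55, 0, 0, 0, 0.47], [-70, 0, 0, 0, 0.47]])

```text
t: 7.15
eef_pos: [504.2, -333.6, 26.6]
tcp_rot: [3.142, -0.0, 1.468]
ft_force: [0.1, -0.7, -0.8]
opening: 0.473
grip_force: 0.0
```

Emit:
arm_command(targets=[[0, 0, -30, 0, 0.47], [0, 0, -75, 0, 0.4], [0, 0, -120, 0, 0.2], [0, 0, -140, 0, 0], [0, 0, -140, 0, 0]])

```text
t: 7.65
eef_pos: [505.2, -333.7, 169.9]
tcp_rot: [3.137, 0.003, 1.468]
ft_force: [-0.1, 0.6, -1.0]
opening: 0.203
grip_force: 0.0
```

```bash
python3 look.py w4.png; python3 - <<'E'
from g import *;import pickle
t=env.read_camera('top');a=t['frame'][135:240,170:315,::-1];w=cv2.imread('pics/w4.png')
a=cv2.resize(a,None,fx=4,fy=4,interpolation=cv2.INTER_CUBIC)
cv2.imwrite('pics/c4.png',np.vstack([a[:,:512][:,:512],w[:170]]))
pickle.dump(t,open('t4.pkl','wb'))
E
```

```text
t 7.65 [ 505.2 -333.7  169.9] [3.137e+00 3.000e-03 1.468e+00] [-0.1  0.6 -1. ] 0.2
shift [ 74.2  -3.5 142.7] roll -0.07
pack ((519.3131103515625, -215.00592041015625), (49.998233795166016, 81.12675476074219), 84.12212371826172)
dock frame: pack [-0.82287847  1.10900933] tcp [-120.335225      3.07209385]
```

View pics/c4.png

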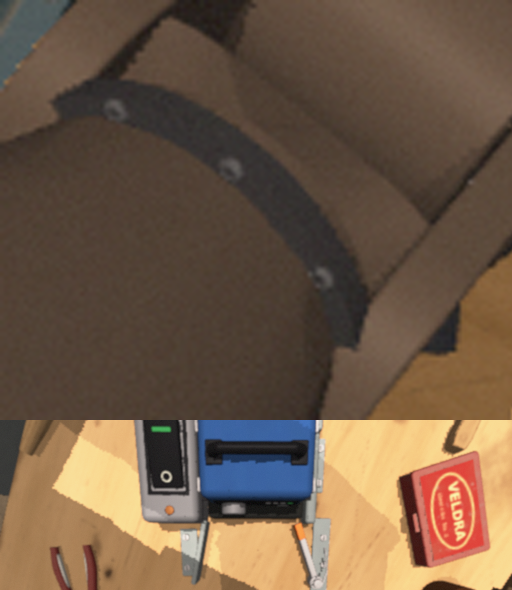

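The wrist view shows the pack in the bay. The catch runs from its pin at (318,160) to the orange nose at (299,113), the heel edge is at about y=98, and the green mark is at (161,9). I'll measure these.

```bash
python3 - <<'E'
from g import *
s=env.state();w=dict(env.read_camera('wrist'));T=np.eye(4);T[:3,:3]=Ro.from_euler('xyz',s['tcp_rot']).as_matrix();T[:3,3]=s['eef_pos'];T=T@w['hand_eye']
g=cen(mask(w,(40,100,60),(85,255,255),(130,0,200,40)))
m=mask(w,(8,200,180),(22,255,255),(285,95,320,130));o=np.argwhere(m)[:,::-1]
D=np.array([520.5,-214.3]);a=1.469;R=np.array([[np.cos(a),np.sin(a)],[-np.sin(a),np.cos(a)]])
G=plane(w,[g],77,T)[0];print('green',g,G,'dock',R@(G[:2]-D))
for n,q in(('orange cen',o.mean(0)),('top',o[o[:,1].argmin()]),('left',o[o[:,0].argmin()]),('pin',[318,160])):
    print(n,q,'dock',R@(plane(w,[q],26,T)[0][:2]-D))
go(G[0],G[1],140,1.469)
E
```

```text
green [161.75206612   9.47107438] [ 450.23462913 -181.68449454   77.        ] dock [25.30625272 73.21603044]<stdin>:7: RuntimeWarning: Mean of empty slice.
  ret = um.true_divide(
Traceback (most recent call last):
ValueError: attempt to get argmin of an empty sequence
```

```bash
python3 - <<'E'
from g import *
s=env.state();w=env.read_camera('wrist');T=np.eye(4);T[:3,:3]=Ro.from_euler('xyz',s['tcp_rot']).as_matrix();T[:3,3]=s['eef_pos'];T=T@w['hand_eye']
print(cv2.cvtColor(w['frame'],cv2.COLOR_RGB2HSV)[112,295:303].tolist())
m=mask(w,(5,170,120),(24,255,255),(290,98,310,130));o=np.argwhere(m)[:,::-1]
D=np.array([520.5,-214.3]);a=1.469;R=np.array([[np.cos(a),np.sin(a)],[-np.sin(a),np.cos(a)]])
for n,q in(('orange cen',o.mean(0)),('top',o[o[:,1].argmin()]),('left',o[o[:,0].argmin()]),('pin',[318,160])):
    print(n,q,'dock',R@(plane(w,[q],26,T)[0][:2]-D))
go(450.5,-183,140,1.469)
cv2.imwrite('pics/c5.png',cv2.resize(w['frame'][70:180,130:340,::-1],None,fx=3.8,fy=3.8,interpolation=cv2.INTER_CUBIC))
E
```

```text
[[15, 134, 120], [14, 139, 110], [12, 166, 100], [11, 200, 121], [11, 193, 196], [13, 185, 240], [14, 179, 246], [14, 178, 246]]
orange cen [302.04310345 112.53448276] dock [-50.25233164 -42.28542786]
top [301 105] dock [-43.19516706 -41.01370641]
left [297 107] dock [-45.05565088 -37.2182671 ]
pin [318, 160] dock [-96.7102347  -60.11272059]
t 7.85 [ 503.9 -332.2  165.2] [-3.140e+00 -1.000e-03  1.468e+00] [ 0.3 -0.1 -0.3] 0.04
shift [142.9 -68.4  25.5] roll -0.06
```

View pics/c5.png

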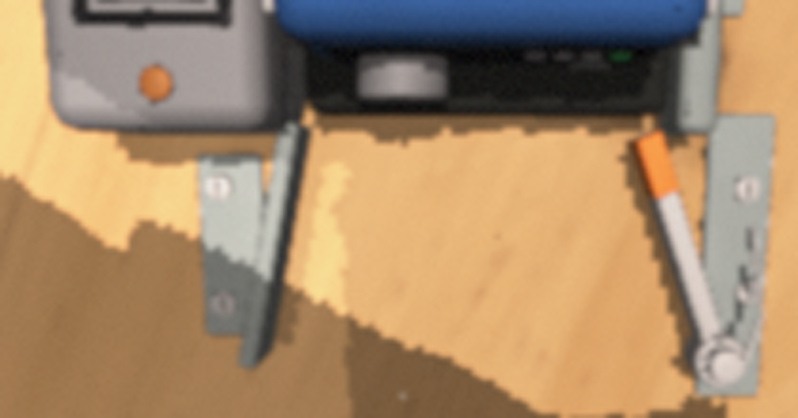

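The nose sits at dock (-45,-38) behind the heel, so the catch is shut and the pack is home. Next I'll move above the green mark with shut fingers.

Emit:
arm_command(targets=[[30, -14, 0, 0, 0], [60, -28, 0, 0, 0], [90, -43, 0, 0, 0], [120, -58, 0, 0, 0], [143, -68, 0, 0, 0]])

```text
t: 8.35
eef_pos: [450.0, -181.3, 165.4]
tcp_rot: [-3.139, -0.001, 1.468]
ft_force: [-0.5, 0.3, -0.5]
opening: 0.005
grip_force: 0.0
```

Emit:
arm_command(targets=[[0, 0, 30, 0, 0], [0, 0, 60, 0, 0], [0, 0, 75, 0, 0], [0, 0, 75, 0, 0]])

```text
t: 8.75
eef_pos: [450.2, -182.4, 89.0]
tcp_rot: [-3.137, -0.002, 1.468]
ft_force: [-0.7, -0.0, 0.5]
opening: 0.008
grip_force: 0.0
```

```bash
python3 - <<'E'
from g import *
go(450.5,-183,77,1.469)
E
```

```text
t 8.75 [ 450.2 -182.4   89. ] [-3.137e+00 -2.000e-03  1.468e+00] [-0.7 -0.   0.5] 0.01
shift [-0.6  0.4 12. ] roll -0.05
```

Emit:
arm_command(targets=[[0, 0, 5, 0, 0], [0, 0, 9, 0, 0], [0, 0, 12, 0, 0], [0, 0, 14, 0, 0], [0, 0, 16, 0, 0]])

```text
t: 9.25
eef_pos: [451.5, -183.0, 75.8]
tcp_rot: [3.141, 0.0, 1.468]
ft_force: [-0.1, 1.1, 2.2]
opening: 0.006
grip_force: 1.0
```

Emit:
arm_command(targets=[[0, 0, 1, 0, 0], [0, 0, 2, 0, 0], [0, 0, 3, 0, 0], [0, 0, 3, 0, 0]])

```text
t: 9.65
eef_pos: [451.5, -182.8, 72.9]
tcp_rot: [3.141, -0.0, 1.468]
ft_force: [0.2, 4.6, 5.8]
opening: 0.002
grip_force: 3.3
```

Emit:
arm_command(targets=[[0, 0, 1, 0, 0], [0, 0, 2, 0, 0], [0, 0, 2, 0, 0]])

```text
t: 9.95
eef_pos: [451.7, -182.7, 72.1]
tcp_rot: [3.14, 0.0, 1.468]
ft_force: [-3.1, 7.7, 24.4]
opening: 0.002
grip_force: 13.0
```

Emit:
arm_command(targets=[[0, 0, 1, 0, 0], [0, 0, 1.5, 0, 0], [0, 0, 1.5, 0, 0]])

```text
t: 10.25
eef_pos: [451.7, -182.7, 71.7]
tcp_rot: [3.14, 0.001, 1.468]
ft_force: [-7.3, 10.8, 42.6]
opening: 0.004
grip_force: 21.8
```

That is a firm stop at 71.7 mm, so the rocker should be down. I'll come clear and verify.

Emit:
arm_command(targets=[[0, 0, -10, 0, 0], [0, 0, -40, 0, 0], [0, 0, -80, 0, 0], [0, 0, -120, 0, 0], [0, 0, -120, 0, 0]])

```text
t: 10.75
eef_pos: [453.0, -184.0, 193.5]
tcp_rot: [3.134, 0.003, 1.468]
ft_force: [-0.2, -0.0, -0.7]
opening: 0.007
grip_force: 0.0
```

Emit:
arm_command(targets=[[-40, 20, 0, 0, 0], [-80, 40, 0, 0, 0], [-120, 60, 0, 0, 0], [-140, 70, 0, 0, 0], [-140, 70, 0, 0, 0]])

```text
t: 11.25
eef_pos: [506.9, -331.9, 187.6]
tcp_rot: [-3.141, 0.0, 1.466]
ft_force: [0.1, 0.8, -0.2]
opening: 0.005
grip_force: 0.0
```

```bash
python3 - <<'E'
from g import *
go(0,0,0,1.469)
c=env.read_camera('scene')['frame'][140:250,120:340,::-1];w=env.read_camera('wrist')['frame'][:170,100:375,::-1]
a=cv2.resize(c,(720,360),interpolation=cv2.INTER_CUBIC)[:, :];b=cv2.resize(w,(388,240),interpolation=cv2.INTER_CUBIC)
o=np.zeros((600,720,3),np.uint8);o[:360]=a;o[360:,:388]=b;cv2.imwrite('pics/f.png',o)
E
```

```text
t 11.25 [ 506.9 -331.9  187.6] [-3.141  0.     1.466] [ 0.1  0.8 -0.2] 0.0
shift [ 277.1 -538.7  187.9] roll -0.17
```

View pics/f.png

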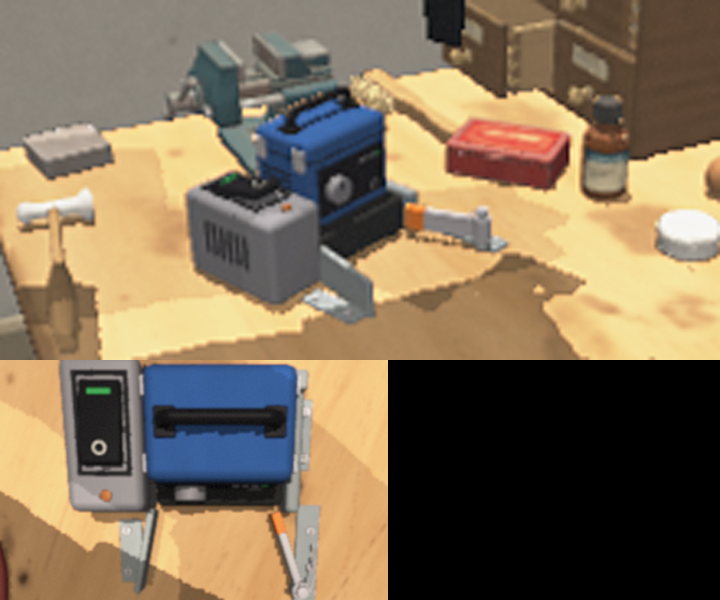

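The final view shows the pack home, the catch shut, and the bottle and tins undisturbed. I'll compare the green mark's height in the scene camera before and after.

```bash
python3 - <<'E'
from g import *;import pickle
a=pickle.load(open('cam.pkl','rb'))['scene'];b=env.read_camera('scene')
for c in(a,b): 
    g=cen(mask(c,(40,80,40),(90,255,255),(180,185,205,203)));
    f=192/np.tan(np.radians(c['vertical_fov']/2));T=np.linalg.inv(c['world_from_camera'])
    print(g,end=' ')
    for z in(77,70.5):
        p=T@[450.6,-183,z,1];print(z,(f*p[:2]/p[2]+[c['cx'],c['cy']]).round(1),end=' ')
    print()
E
```

```text
[189.5 192. ] 77 [189.8 190.9] 70.5 [190.1 193.4] 
[189.5        194.33333333] 77 [189.8 190.9] 70.5 [190.1 193.4]
```

The green mark dropped 2.3 px in the image, where the full stroke should give about 2.5 px, so the rocker is fully on.

```bash
python3 -c "
from cell import env
print(env.job_done())"
```

```text
the job is handed in; nothing more can be done
None
```

The pack is home in the dock with the catch shut behind it, the rocker is on, and the arm is clear; I handed the job in at about 11 s, though the final rocker press peaked at about 43 N at the fingertips.

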